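# Clamp a circuit board in the clamshell jig, pin it and hold it shut

## Task

Close up the test jig on its circuit board: slide the jig's clamp along its track until the board is pushed fully home against the stop, then swing the lid down. Next take the thick pin with the round knob from the rack and push it down through the lid hole and the hole below it until its flange presses the lid fully shut against the springs. Finish while still pressing the pin down, so that the lid stays fully shut - do not let go - and leave the other things where they are.

Things in the scene. Friction and masses are not known exactly. Their poses are not given: they have to be found in the camera images.
- jig: Clamshell test jig, fixed: black base plate 240 (x) x 220 (y) x 22 mm with an aluminium lid. Origin: centre of its underside, on the table. x points from its front edge (slide, pin hole) to the hinge, y along the clamp's track towards the board stop, z up. The board lies on the plate's top at x 0, between two low rails; the stop is a 10 mm high bar across this channel, its face at y +55 mm.
- lid (a joint): Angle of the lid: 0 = fully shut, growing as it opens upward about the hinge; starts open at 1.05 to 1.4. The hinge is stiff: the lid stays where it is left. At the bottom two brass spring plungers (jig x -35, y +-98 mm) hold it ajar at about 0.04 when not pressed; some 6 to 10 N down at the pin hole shut it to 0.
- lid_hinge (a point): Middle of the lid's hinge line (parallel to the jig's y), at jig x +105 mm, height 44 mm. The lid is a frame with an open window, 8 mm thick (hinge line at mid-thickness), 210 mm wide along jig y; its front bar spans 115 to 150 mm from the hinge.
- lid_bar (a point): Centre of the outer (upper, when shut) face of the lid's front bar, 132.5 mm from the hinge: a good place to push the lid shut from above and behind. Height 48 mm when shut.
- lid_hole (a point): Centre of the round pin hole's mouth, on the outer face of the tongue (36 x 36 mm, 8 mm thick) at the lid's front edge, 167 mm from the hinge and at jig y +60 mm. Hole diameter 12.5 mm. Height 48 mm when shut.
- jig_hole (a point): Mouth of the matching hole in the base: centre of the top of a square 34 mm boss at jig x -62, y +60 mm, height 38 mm. Hole diameter 12 mm, straight through to the table. The lid hole lies over it when the lid is down.
- clamp (a joint): Travel of the clamp along its track towards the jig's +y, in m, range 0 to 0.060; starts at 0 to 0.012. It reads about 0.047 when the clamp has pushed the board fully against the stop, which then blocks it. Friction about 1.5 N; it stays where it is left.
- clamp_grip (a point): Gripping point in the clamp's black upright grip, 22 (jig x) x 18 (jig y) mm: 16 mm below the grip's flat top, 32.5 mm above the track (30 mm above the table). It stands at jig x -100 mm. A low steel arm (top 37 mm above the table) runs from its foot in +x to the pusher bar in the board channel.
- board_center (a point): Centre of the green circuit board, 60 (jig x) x 70 (jig y) x 4 mm plus small components, loose in its channel, 40 g. Fully home against the stop it is at jig y +20 mm; it starts 8 to 24 mm short of that.
- pin: The thick locking pin, loose, upright in one of the rack's three holes (which one varies), 84 mm long, 60 g. Origin: centre of its tip; z up along the pin. Steel shaft 10 mm diameter, 40 mm long with chamfered tip, then a flange 24 mm diameter, 4 mm thick, then a plain black round knob 16 mm diameter, 40 mm tall.
- pin_mid (a point): Point half-way up the pin, on its axis, 42 mm above the tip (in the flange).
- pin_knob (a point): Gripping point on the pin's axis in the knob, 68 mm above the tip, 24 mm above the flange's top, 16 mm below the knob's top.
- pin_tip (a point): Centre of the pin's tip (lower end). With the flange on the fully shut lid the tip is 30 mm below the mouth of the base hole (8 mm above the table).
- rack: Grey rack block, fixed, 50 (x) x 170 (y) x 45 mm, origin under its centre, with three 12 mm holes in a row along its y axis, 60 mm apart, through to the table. The pins' flanges rest on its top (height 45 mm), their tips 5 mm above the table.
- slim_pin: Another pin in the rack: thinner, 7 mm shaft, small knob 10 mm diameter and 22 mm tall. Leave it. Origin at its tip.
- driver: A hand driver in the rack with a flat cross-bar handle (44 x 12 x 12 mm) on a thin neck, top 74 mm above its tip. Leave it. Origin at its tip.
- wash_bottle: White wash bottle, 60 mm diameter, 215 mm tall with its spout. Leave it. Origin under its centre.
- dish: Flat round glass dish with lid, 88 mm diameter, 22 mm tall. Leave it. Origin under its centre.
- reel: Reel of solder wire lying on its side, 68 mm diameter, 50 mm tall. Leave it. Origin under its centre.
- screwdriver: Black screwdriver lying flat, 160 mm long. Leave it. Origin under its centre.
- parts_tray: Small grey open parts tray, 110 x 90 x 30 mm. Leave it. Origin under its centre.
Mind the look-alikes: they are no part of the job. What is shaped like the pin but white is not meant.

How it is judged:
On the way, in this order (a step that is already met when the one before it is completed fails the run):
1. the clamp has pushed the board fully home against the stop (y of board_center in the frame of jig above 0.0175 m and value of joint clamp above 0.0445 m), for 0.2 s.
2. the lid is swung down onto the spring plungers, or shut (value of joint lid below 0.075 rad), for 0.2 s.
3. the thick pin has entered both holes (horizontal distance between pin_tip and jig_hole below 0.004 m and angle between pin's own z axis and vertical below 0.12 rad and z of pin_tip in the frame of jig_hole below -0.004 m), for 0.1 s.
At the end, for the whole second after the job is handed in: Board within 2.5 mm of its stop, clamp above 0.0445; lid below 0.014 rad; thick pin within 4 mm of the hole axis, tilt under 0.12 rad, tip over 26.5 mm below the base hole's mouth; the robot still touches the pin and the pin presses on the jig with over 3 N (all of step 1 and horizontal distance between pin_tip and jig_hole below 0.004 m and angle between pin's own z axis and vertical below 0.12 rad and z of pin_tip in the frame of jig_hole below -0.0265 m and value of joint lid below 0.014 rad and contact force between pin and jig above 3 N and contact force between any of the fingers, the arm and pin above 1 N); the arm keeps its last pose, push and grip.
It fails at once if another tool in the rack is taken out or moved over 30 mm (distance of any of slim_pin, driver from where it was at the start of the episode above 0.03 m).
It fails at once if another thing on the table is moved over 40 mm (distance of any of wash_bottle, dish, reel, screwdriver, parts_tray from where it was at the start of the episode above 0.04 m).
It also fails if it takes over 72 s, if anything falls off the work surface, if the arm or the gripper's body presses on something with over 40 N, if the wrist force passes 120 N, or if a joint passes its speed limit or range.

## Robot

A 6-joint arm with a two-finger parallel gripper is mounted at the origin on the work surface. World frame = base frame: x ahead of the robot, y to its left, z up, the work surface at z = 0. Lengths are in m, angles in rad, forces in N, time in s.
With the tool pointing down it reaches from about 0.35 to 0.85 m from the base axis. Payload 8.1 kg.
Tool frame: the origin (TCP) lies at the very end of the fingers, on their centre line; the grasp point (between the pads) lies robot.tcp_to_grasp behind it (robot.tcp_to_grasp is the distance from the TCP to the grasp point, in m); z points along the fingers, y is the line along which they close (so a half turn about z gives the same grasp; the last joint's range is limited). The gripper opens to 93 mm and grips with 3 to 60 N. Pads are 15 mm wide; open, the fingers measure 128 mm over their backs; the gripper's body (75 mm by 188 mm) begins 65 mm behind the grasp point.
Start: joints at [1.236, 0.13, 1.488, -0, 1.523, -0.085], TCP at [0.148, 0.581, 0.219] pointing down, gripper open.
Joint ranges: [-2.96, 2.96], [-0.89, 2.26], [0.02, 2.5], [-1.34, 4.48], [0, 2.73], [-2.66, 2.66]. Speed limits (rad/s): [2.39, 2.39, 2.79, 3.14, 3.14, 3.14].

## Interface

Orientations are given as a rotation vector (axis times angle).
In Python, from plant import robot gives the robot as it stands. The module is installed in compiled form; this text tells all that it offers.
- The arm moves only by the shell command python3 -m pendant 'ROWS' [FORCE]. ROWS is JSON, a list that holds one entry, the list of rows, each a list of 5 numbers: the opening, from 0 (shut) to 1 (fully open), then the shift along the tool's x, y, z in cm, then the turn about the tool's z in degrees. In form: [[[fingers, x, y, z, roll], ...]]. A call has 1 to 8 rows; each row shifts and turns the commanded pose from where the row before left it, along the tool's axes as they then stand; what a row does not reach is not made up. A row lasts 1/10 s, in which the tool goes at most 50 mm and 8.59 degrees, less where a joint would pass 70% of its speed; a pose out of reach is approached as far as the arm can. A call is refused whole if a number of a shift passes 5 or a number of a turn 8.59, either way. A call with a gripper value outside its range is refused whole. The fingers move at their own pace and stop on an object; FORCE is the grip in N (left out, the last holds). Time passes only in rows, so rows that do not move let the fingers close. It gives the time, the measured TCP pose, the force, the opening and the grip force at its end, in the units of the state.
- robot.read_state(): the state, without advancing time (a new reading comes with each control period).
- robot.read_camera(name): name is "side" or "top"; returns a dict with "img" (384x512x3 uint8, blue, green, red), "K" (3x3 intrinsics, pixels), "pose" (4x4, takes a point from camera to world coordinates). Camera axes: x right, y up, looking along -z (the intrinsics and any distortion apply to the point x, -y, -z); pixel columns grow to the right and rows downward; lengths in m; the calibration is good to about 2 mm. A picture is of the moment at which its call begins. There is no depth.
- robot.close_job(): hands the job in; it is judged then, once.
The state is a dict: "t": time; "q": joint angles; "dq": joint speeds; "joint_torque": joint torques, N m; "tool_pos": TCP position; "orientation": TCP orientation; "force": force on the tool from outside, world axes, zero at the start; "wrist_torque": the same for the moment, N m; "opening": finger opening in m; "gripper_force": force on a finger pad.
Only numpy, scipy, OpenCV 4.12 (cv2) and the standard library are available. Lean on these libraries where they do the work, as an engineer would, in place of code of your own. Each camera call takes 0.05 s, during which the arm holds its last target. There are 200 camera calls.

## Working session

There is one attempt and no reset: what is moved stays moved. The work goes in short steps, Python scripts to look and compute and a shell command to move; the robot and the scene stay as the last step left them, time stands still between calls to the robot, and variables do not carry over. Pictures are saved under pics/ and viewed, at most 10 in all, crops included, and the job is handed in when it is done.

```bash
mkdir -p pics
cat > h.py <<'E'
import numpy as np,cv2,json
from scipy.spatial.transform import Rotation as R
from plant import robot
def ray(c,u,v):
    p=cv2.undistortPoints(np.array([[[u,v]]],float),np.array(c["K"]),c.get("dist")).ravel() if c.get("dist") is not None else np.linalg.solve(np.array(c["K"]),[u,v,1])[:2]
    T=np.array(c["pose"]); return T[:3,3],T[:3,:3]@np.array([p[0],-p[1],-1.])
def onz(c,u,v,z):
    o,d=ray(c,u,v); return o+d*(z-o[2])/d[2]
def two(a,b):
    (o,d),(p,e)=a,b
    s=np.linalg.lstsq(np.c_[d,-e],p-o,rcond=None)[0]
    x,y=o+d*s[0],p+e*s[1]; return (x+y)/2,np.linalg.norm(x-y)
def proj(c,P):
    T=np.array(c["pose"]); q=T[:3,:3].T@(np.array(P)-T[:3,3]); q=np.array(c["K"])@[q[0],-q[1],-q[2]]; return q[:2]/q[2]
def shot(n,f): 
    c=robot.read_camera(n); cv2.imwrite("pics/"+f+".png",c["img"]); np.save("pics/"+f+".npy",c,allow_pickle=True); return c
def load(f): return np.load("pics/"+f+".npy",allow_pickle=True).item()
def tool():
    s=robot.read_state(); return np.array(s["tool_pos"]),R.from_rotvec(s["orientation"]).as_matrix()
def to(P,yaw=None):
    p,M=tool(); print("tcp",p.round(4),"delta tool cm",(M.T@(np.array(P)-p)*100).round(2))
E
python3 - <<'E'
from h import *
for n in("top","side"):
    c=shot(n,n+"0"); print(n,[k for k in c],np.array(c["K"]).round(1).tolist(),np.array(c["pose"]).round(3).tolist())
    cv2.imwrite(f"pics/{n}0b.png",cv2.resize(c["img"],(800,600)))
s=robot.read_state(); print(s, robot.tcp_to_grasp); print(tool()[1].round(3))
E
```

```text
top ['img', 'K', 'pose'] [[440.5, 0.0, 252.1], [0.0, 440.5, 185.1], [0.0, 0.0, 1.0]] [[0.001, 0.995, -0.104, 0.412], [-1.0, 0.001, -0.002, 0.02], [-0.002, 0.104, 0.995, 1.247], [0.0, 0.0, 0.0, 1.0]]
side ['img', 'K', 'pose'] [[358.4, 0.0, 251.1], [0.0, 358.4, 192.9], [0.0, 0.0, 1.0]] [[0.99, 0.078, -0.114, 0.424], [-0.138, 0.55, -0.823, -0.799], [-0.002, 0.831, 0.556, 0.635], [0.0, 0.0, 0.0, 1.0]]
{'t': 0.1, 'q': array([ 1.23561311e+00,  1.31103906e-01,  1.48918431e+00,  7.28418346e-06,
        1.52301770e+00, -8.54042308e-02]), 'dq': array([-0.00146808,  0.00111794, -0.00537533, -0.00076616,  0.00022903,
        0.00114548]), 'joint_torque': array([ 7.98793899e-04, -5.61339211e+01, -4.93094838e+01,  7.70099927e-02,
        2.90300354e-02, -6.21548270e-05]), 'tool_pos': array([0.14811734, 0.58088432, 0.2176738 ]), 'orientation': array([-3.91287746e-01, -3.11676109e+00,  2.62920432e-03]), 'force': array([0.03997743, 0.53909745, 0.93549654]), 'wrist_torque': array([-0.04275846,  0.03553913,  0.03134786]), 'gripper_force': 0.0, 'opening': 0.09304549947458772} 0.0188
[[-0.969  0.247 -0.001]
 [ 0.247  0.969 -0.002]
 [ 0.    -0.002 -1.   ]]
```

View pics/top0b.png

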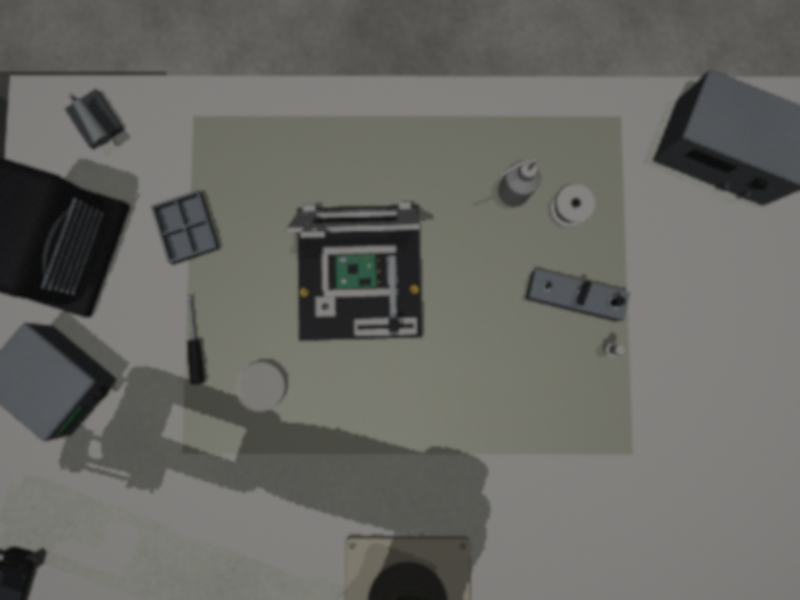

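View pics/side0b.png

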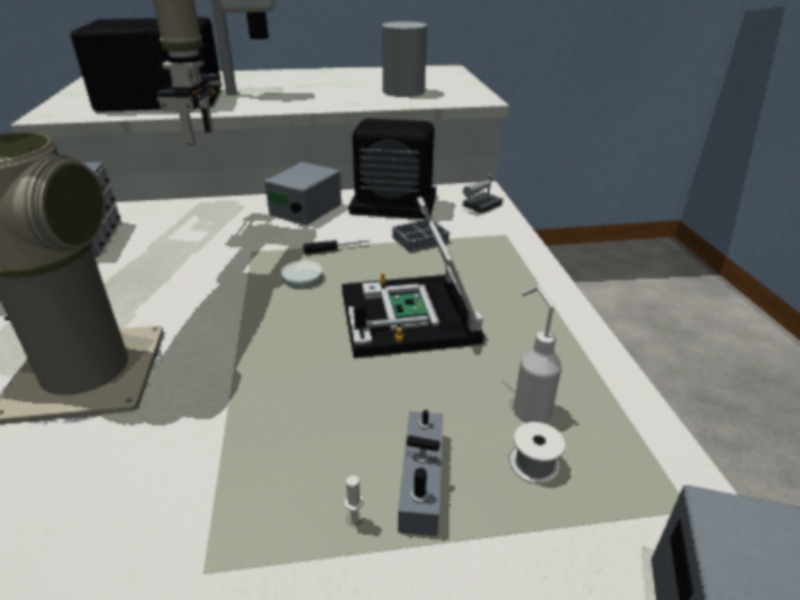

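The top view shows the jig at (360,270), with hinge up, slide bottom and clamp grip at about (397,324). The rack is at (578,293), driver in the middle. The side view shows the thick knob nearest at (420,485), the slim pin at the far end (425,415), and the white decoy at (353,495). Next I'll make enlarged crops.

Run:
```python
from h import *
def crop(f,x,y,w,h,s): return cv2.resize(cv2.convertScaleAbs(load(f)["img"][y:y+h,x:x+w],alpha=1.5),(w*s,h*s),interpolation=cv2.INTER_CUBIC)
a=crop("top0",180,125,100,100,4); b=crop("top0",325,160,90,75,4)
c=crop("side0",210,120,110,110,4); 
out=np.zeros((600,800,3),np.uint8); out[:400,:400]=a; out[:300,400:760]=b
d=crop("side0",210,240,90,110,2); out[300:520,400:580]=d
cv2.imwrite("pics/c1.png",out); cv2.imwrite("pics/c2.png",crop("side0",210,120,110,110,5))
```

```text
(no output)
```

View pics/c1.png

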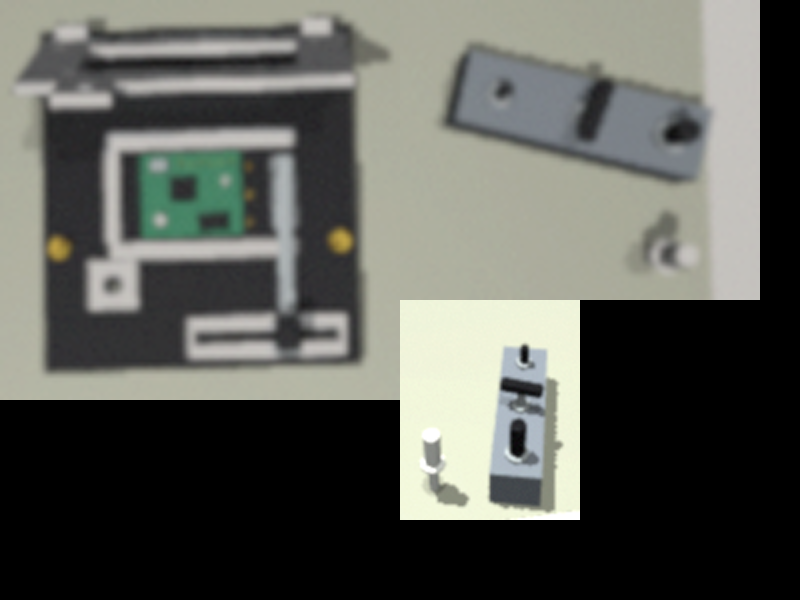

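View pics/c2.png

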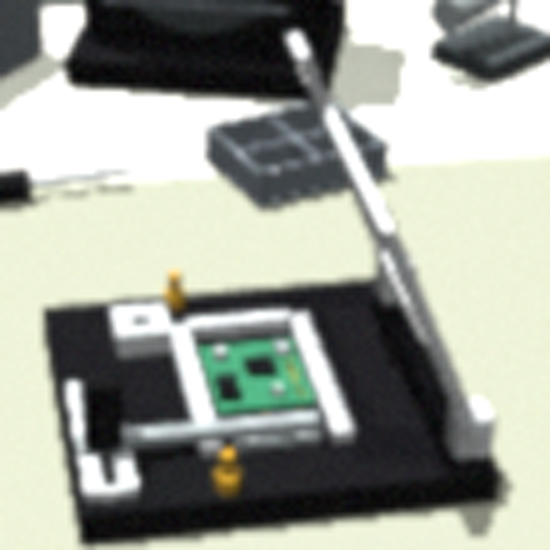

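Top crop: jig front corners are (46,371) and (361,361), hole (112,285), grip top (288,330), knob top (686,128), rack empty-looking left hole (502,92) with the slim pin.

Run:
```python
from h import *
t=load("top0");s=load("side0")
J=lambda x,y:(180+x/4-.375,125+y/4-.375)
K=lambda x,y:(325+(x-400)/4-.375,160+y/4-.375)
S=lambda x,y:(210+x/5-.4,120+y/5-.4)
for n,p,z in [("FL",(46,371),.022),("FR",(361,361),.022),("hole",(112,285),.038),("plL",(59,247),.04),("plR",(341,240),.04),("grip",(288,330),.0785),("lidtipL",(17,88),.15),("lidtipR",(355,80),.15)]:
    print(n,onz(t,*J(*p),z).round(4))
for n,p,z in [("knob",(686,128),.089),("flange",(672,132),.047),("rack TL",(472,45),.045),("rackTR",(712,108),.045),("rBR",(693,181),.045),("rBL",(447,124),.045),("slim top",(502,92),.045),("decoy",(686,255),.08)]:
    print(n,onz(t,*K(*p),z).round(4))
print("side knob",onz(s,210+118/2,240+122/2,.089).round(4),two(ray(t,*K(686,128)),ray(s,210+118/2,240+122/2)))
print("side hole",onz(s,*S(140,321),.038).round(4),"side griptop",onz(s,*S(105,387),.0785).round(4))
print("lid hole bar tip side (tongue top)",)
a=np.array
FL=onz(t,*J(46,371),.022);FR=onz(t,*J(361,361),.022); d=(FL-FR)[:2]; print("len",np.linalg.norm(d),"jigyaw",np.degrees(np.arctan2(-d[0],d[1])))
d=onz(t,*J(59,247),.04)-onz(t,*J(341,240),.04);print("plunger",np.linalg.norm(d),np.degrees(np.arctan2(-d[0],d[1])))
```

```text
FL [0.449  0.1923 0.022 ]
FR [ 0.4561 -0.0263  0.022 ]
hole [0.5076 0.1456 0.038 ]
plL [0.5337 0.1822 0.04  ]
plR [ 0.5387 -0.012   0.04  ]
grip [0.4746 0.0242 0.0785]
lidtipL [0.6235 0.1955 0.15  ]
lidtipR [ 0.6288 -0.0182  0.15  ]
knob [ 0.5153 -0.3568  0.089 ]
flange [ 0.5163 -0.3608  0.047 ]
rack TL [ 0.5764 -0.2259  0.045 ]
rackTR [ 0.533  -0.3894  0.045 ]
rBR [ 0.4829 -0.3747  0.045 ]
rBL [ 0.5218 -0.2077  0.045 ]
slim top [ 0.5439 -0.2458  0.045 ]
decoy [ 0.432 -0.357  0.08 ]
side knob [ 0.5186 -0.3583  0.089 ] (array([ 0.51710048, -0.35738838,  0.08777775]), np.float64(0.003452718763198573))
side hole [0.5117 0.1419 0.038 ] side griptop [0.4795 0.0134 0.0785]
lid hole bar tip side (tongue top)
len 0.21871433241770957 jigyaw 1.8752411455230513
plunger 0.19429378179478757 1.4803684302929225
```

Jig centre ≈ (0.573, 0.087), yaw ≈ 1.7°, and the checks agree. I'm moving above the clamp grip.

```bash
python3 -m pendant '[[[1,-2.84,-2.89,0,0],[1,-2.84,-2.89,0,0],[1,-2.84,-2.89,0,0],[1,-2.84,-2.89,0,0],[1,-2.84,-2.89,0,0],[1,-2.84,-2.89,0,0],[1,-2.84,-2.89,0,0],[1,-2.84,-2.89,0,0]]]'
python3 -m pendant '[[[1,-2.84,-2.89,0,0],[1,-2.84,-2.89,0,0],[1,-2.84,-2.89,0,0],[1,-2.84,-2.89,0,0],[1,-2.84,-2.89,0,0],[1,-2.84,-2.89,0,0],[1,-2.84,-2.89,0,0],[1,-2.84,-2.89,0,0]]]'
python3 -m pendant '[[[1,0,0,3,-8],[1,0,0,3,-8]]]'
python3 -c "
from h import *
to([.475,.021,.048]);print(tool()[1].round(3),robot.read_state()['q'])"
```

```text
t: 0.9
tool_pos: [0.3116, 0.2996, 0.2183]
orientation: [-0.391, -3.117, 0.0]
force: [1.2, -0.6, 0.0]
opening: 0.0932
gripper_force: 0.0
t: 1.7
tool_pos: [0.4747, 0.0194, 0.2184]
orientation: [-0.392, -3.117, -0.0]
force: [0.1, -0.1, -0.4]
opening: 0.0929
gripper_force: 0.0
t: 1.9
tool_pos: [0.4753, 0.0196, 0.1584]
orientation: [-0.051, 3.14, -0.0]
force: [-0.3, 0.4, -0.8]
opening: 0.0931
gripper_force: 0.0
tcp [0.4753 0.0196 0.1584] delta tool cm [ 0.04  0.15 11.04]
[[-0.999 -0.032  0.002]
 [-0.032  0.999 -0.   ]
 [-0.002 -0.    -1.   ]] [-6.66599720e-02 -1.77455473e-01  1.90186480e+00 -2.88123096e-05
  1.41555376e+00 -1.66966795e+00]
```

```bash
python3 -m pendant '[[[1,0,0,3,0],[1,0,0,3,0],[1,0,0,3,0],[1,0,0,2,0],[1,0,0,0,0]]]'
python3 -m pendant '[[[0,0,0,0,0],[0,0,0,0,0],[0,0,0,0,0],[0,0,0,0,0],[0,0,0,0,0],[0,0,0,0,0]]]' 25
```

```text
t: 2.4
tool_pos: [0.471, 0.0212, 0.045]
orientation: [0.046, -3.134, -0.001]
force: [-0.9, 0.7, 0.5]
opening: 0.0932
gripper_force: 0.0
t: 3.0
tool_pos: [0.4745, 0.021, 0.049]
orientation: [-0.046, 3.141, -0.0]
force: [-0.3, 0.2, 0.7]
opening: 0.0497
gripper_force: 0.0
```

```bash
python3 -m pendant '[[[0,0,0,0,0],[0,0,0,0,0],[0,0,0,0,0],[0,0,0,0,0],[0,0,0,0,0],[0,0,0,0,0],[0,0,0,0,0],[0,0,0,0,0]]]' 25
```

```text
t: 3.8
tool_pos: [0.4742, 0.0211, 0.0486]
orientation: [0.046, -3.141, -0.0]
force: [-0.1, 1.2, -0.7]
opening: 0.018
gripper_force: 25.0
```

Gripped (18 mm wide, as expected). Now I'll slide it.

```bash
python3 -m pendant '[[[0,0,0.5,0,0],[0,0,0.5,0,0],[0,0,0.5,0,0],[0,0,0.5,0,0],[0,0,0.5,0,0],[0,0,0.5,0,0],[0,0,0.4,0,0],[0,0,0,0,0]]]'
python3 -m pendant '[[[0,0,0.2,0,0],[0,0,0.2,0,0],[0,0,0.2,0,0],[0,0,0,0,0]]]'
```

```text
t: 4.6
tool_pos: [0.4732, 0.0558, 0.0486]
orientation: [0.047, -3.141, -0.001]
force: [-0.1, 1.3, -1.2]
opening: 0.0175
gripper_force: 25.0
t: 5.0
tool_pos: [0.4731, 0.0609, 0.0486]
orientation: [0.046, -3.141, 0.001]
force: [0.1, -2.7, -1.7]
opening: 0.0182
gripper_force: 25.0
```

```bash
python3 -m pendant '[[[0,0,0.2,0,0],[0,0,0.2,0,0],[0,0,0,0,0]]]'
python3 -m pendant '[[[0,0,0.2,0,0],[0,0,0.1,0,0],[0,0,0,0,0]]]'
python3 - <<'E'
from h import *
s=robot.read_state();print(s["tool_pos"],s["force"])
E
```

```text
t: 5.3
tool_pos: [0.473, 0.0614, 0.0486]
orientation: [0.045, -3.141, 0.01]
force: [0.2, -22.0, -1.3]
opening: 0.0174
gripper_force: 25.0
t: 5.6
tool_pos: [0.473, 0.0619, 0.0485]
orientation: [0.045, -3.141, 0.016]
force: [-0.3, -34.2, -0.2]
opening: 0.0182
gripper_force: 25.0
[0.47298239 0.06185174 0.04853958] [ -0.34048727 -34.23555704  -0.19256269]
```

Blocked at 34 N and 41 mm of travel, so it is home. I'll release and look, while working out the lid angle.

```bash
python3 -m pendant '[[[0,0,-0.5,0,0],[0.5,0,0,0,0],[0.5,0,0,0,0],[0.5,0,0,0,0],[0.5,0,0,0,0],[0.5,0,0,0,0]]]'
python3 -m pendant '[[[0.5,0,0,-4,0],[0.5,0,0,-5,0],[0.5,0,0,-5,0],[0.2,0,0,-5,0],[0.2,0,0,0,0]]]'
python3 - <<'E'
from h import *
s=load("side0")
S=lambda x,y:(210+x/5-.4,120+y/5-.4)
for p,y in [((297,38),.147),((385,225),-.02),((475,405),-.02)]:
    o,d=ray(s,*S(*p)); print((o+d*(y-o[1])/d[1]).round(4))
c=shot("side","side1");t=shot("top","top1")
a=cv2.resize(cv2.convertScaleAbs(c["img"][100:240,190:330],alpha=1.5),(400,400)) if 0 else cv2.resize(cv2.convertScaleAbs(c["img"][110:240,200:320],alpha=1.5),(400,433))
b=cv2.resize(cv2.convertScaleAbs(t["img"][120:220,180:280],alpha=1.5),(400,400))
o=np.zeros((433,800,3),np.uint8);o[:,:400]=a;o[:400,400:]=b;cv2.imwrite("pics/c3.png",o)
E
```

```text
t: 6.2
tool_pos: [0.4731, 0.0634, 0.0487]
orientation: [-0.047, 3.141, 0.0]
force: [0.1, -0.3, -0.1]
opening: 0.0461
gripper_force: 0.0
t: 6.7
tool_pos: [0.477, 0.0633, 0.2474]
orientation: [-0.047, 3.128, 0.0]
force: [0.3, 0.4, 0.5]
opening: 0.0351
gripper_force: 0.0
[0.6071 0.147  0.2189]
[ 0.6231 -0.02    0.1873]
[ 0.68   -0.02    0.0699]
```

View pics/c3.png

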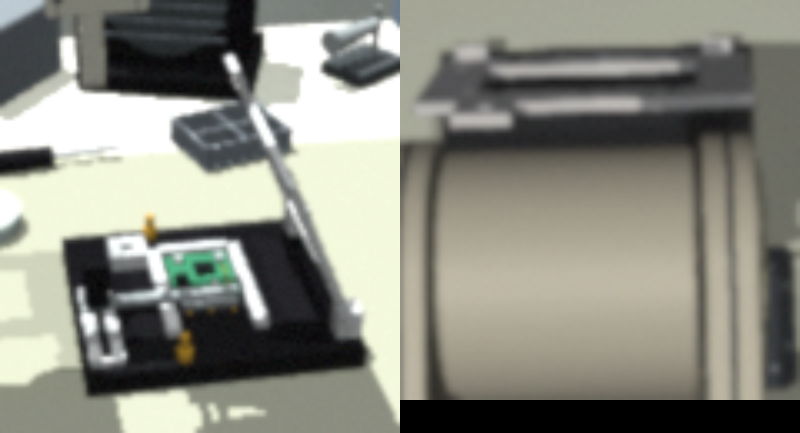

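The board is at the stop. The lid angle is ≈1.185 (tongue length 189 mm against 185 expected), so the bar's outer face is at ≈(0.632, 0.168). I'm going over and behind it with closed fingers.

```bash
python3 -m pendant '[[[0,0,0.4,-4,0],[0,-4,0.4,-0.5,0],[0,-4,0.4,0,0],[0,-4,0.4,0,0],[0,-4,0.2,0,0],[0,-4,0,0,0],[0,0,0,0,0]]]'
python3 -m pendant '[[[0,0,0,3,0],[0,0,0,4,0],[0,0,0,4,0],[0,0,0,2.3,0],[0,0,0,0,0]]]'
python3 -c "
from h import *
to([.632,.088,.158])"
```

```text
t: 7.5
tool_pos: [0.6738, 0.0867, 0.275]
orientation: [0.046, -3.131, 0.001]
force: [-0.0, 0.9, -1.1]
opening: 0.0002
gripper_force: 0.0
t: 8.0
tool_pos: [0.6676, 0.0868, 0.1434]
orientation: [0.046, -3.13, 0.001]
force: [0.3, -0.2, -0.1]
opening: 0.0006
gripper_force: 0.0
tcp [0.6676 0.0868 0.1434] delta tool cm [ 3.57  0.23 -1.42]
```

```bash
python3 -m pendant '[[[0,0,0,-2.2,0],[0,1.4,0,0,0],[0,1.4,0,0,0],[0,0,0,0,0]]]'
python3 -m pendant '[[[0,1,0,0.5,0],[0,1,0,0.6,0],[0,1.2,0,0.7,0],[0,0,0,0,0]]]'
python3 -c "
from h import *
to([.5805,.088,.1207])"
```

```text
t: 8.4
tool_pos: [0.6437, 0.0862, 0.1744]
orientation: [-0.047, 3.14, 0.0]
force: [0.2, 0.3, -0.6]
opening: 0.0005
gripper_force: 0.0
t: 8.8
tool_pos: [0.6117, 0.0852, 0.1546]
orientation: [0.047, -3.141, 0.0]
force: [-0.6, -0.1, 0.8]
opening: 0.0004
gripper_force: 0.0
tcp [0.6117 0.0852 0.1546] delta tool cm [3.1  0.37 3.4 ]
```

```bash
python3 -m pendant '[[[0,1,0,1.1,0],[0,1.1,0,1.1,0],[0,1,0,1.2,0],[0,0.8,0,1.5,0],[0,0.6,0,1.5,0],[0,0,0,0,0]]]'
python3 -c "
from h import *
to([.5555,.088,.0532]);print(robot.read_state()['force'])
c=shot('side','side2');cv2.imwrite('pics/c4.png',cv2.resize(cv2.convertScaleAbs(c['img'][100:240,190:330],alpha=1.5),(560,560)))"
```

```text
t: 9.4
tool_pos: [0.5658, 0.0837, 0.0884]
orientation: [0.046, -3.137, 0.0]
force: [-0.7, -0.6, -0.8]
opening: 0.0004
gripper_force: 0.0
tcp [0.5658 0.0837 0.0884] delta tool cm [1.   0.46 3.53]
[-0.70140179 -0.63574607 -0.76616096]
```

View pics/c4.png

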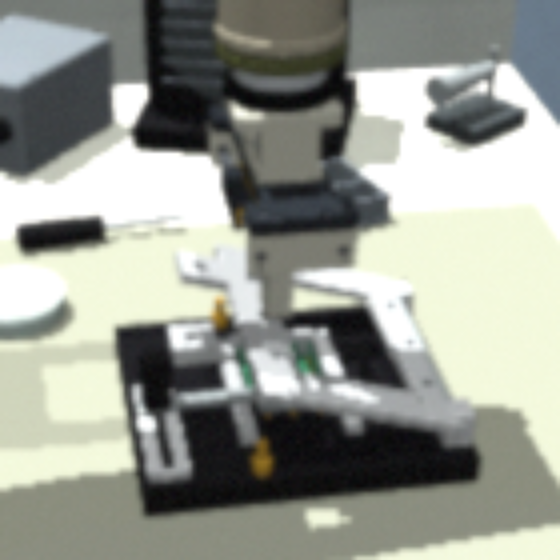

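The lid is following at about 0.3 rad and the fingers are on the front bar. I'll push it down onto the springs.

```bash
python3 -m pendant '[[[0,0.4,0,1.1,0],[0,0.4,0,1.1,0],[0,0.2,0,0.9,0],[0,0,0,0.3,0],[0,0,0,0,0],[0,0,0,0,0]]]'
python3 -c "
from h import *
print(robot.read_state()['force'])"
```

```text
t: 10.05
tool_pos: [0.5575, 0.0835, 0.0566]
orientation: [0.046, -3.141, 0.0]
force: [0.3, 0.1, 1.4]
opening: 0.0004
gripper_force: 0.0
[0.29232832 0.08406386 1.39529291]
```

```bash
python3 -m pendant '[[[0,0,0,0.3,0],[0,0,0,0.2,0],[0,0,0,0,0],[0,0,0,0,0],[0,0,0,0,0]]]'
python3 -m pendant '[[[0,0,0,-3,0],[0.1,0,0,-4,0],[0.3,0,0,-4,0],[0.4,0,0,0,0]]]'
python3 -c "
from h import *
print(tool()[1].round(3));to([.517,-.358,.16])"
```

```text
t: 10.55
tool_pos: [0.558, 0.0835, 0.0521]
orientation: [-0.046, 3.14, 0.0]
force: [0.7, 0.9, 3.0]
opening: 0.0012
gripper_force: 1.7
t: 10.95
tool_pos: [0.5611, 0.0837, 0.1684]
orientation: [-0.046, 3.131, 0.001]
force: [0.0, -0.3, 0.5]
opening: 0.0199
gripper_force: 0.0
[[-1.    -0.03   0.01 ]
 [-0.03   1.     0.001]
 [-0.01   0.    -1.   ]]
tcp [0.5611 0.0837 0.1684] delta tool cm [  5.72 -44.02   0.78]
```

Lid is on the springs (3 N felt at the bar at height 52 mm). I'm moving to the pin and turning to align with the rack row.

```bash
python3 -m pendant '[[[0.5,0.6,-4.9,0,0],[0.5,0.6,-4.9,0,0],[0.5,0.6,-4.9,0,0],[0.5,0.6,-4.9,0,0],[0.5,0.6,-4.9,0,0],[0.5,0.6,-4.9,0,0],[0.5,0.6,-4.9,0,0],[0.5,0.6,-4.9,0,0]]]'
python3 -m pendant '[[[0.5,1,-4.8,0,0],[0.5,0,0,0,8.3],[0.5,0,0,0,8.3],[0.5,0,0,0,0]]]'
python3 - <<'E'
from h import *
c=load("top0");im=c["img"].astype(int)[155:240,320:410]
# rack: bluish grey (b>r)
m=((im[...,0]-im[...,2])>8).astype(np.uint8)
cs=cv2.findContours(m,0,2)[0];k=max(cs,key=cv2.contourArea);r=cv2.minAreaRect(k);print(r,cv2.contourArea(k))
b=cv2.boxPoints(r)+[320,155]
P=np.array([onz(c,*p,.045) for p in b]);print(P.round(4).tolist(),P.mean(0))
print(np.linalg.norm(np.diff(P,axis=0),axis=1))
to([.516,-.358,.16]);print(tool()[1].round(3))
t=shot("side","side3");cv2.imwrite('pics/c5.png',cv2.resize(cv2.convertScaleAbs(t['img'][200:350,190:340],alpha=1.5),(600,600)))
E
```

```text
t: 11.75
tool_pos: [0.52, -0.3114, 0.1605]
orientation: [0.046, -3.14, -0.001]
force: [0.6, -0.2, 0.7]
opening: 0.0465
gripper_force: 0.0
t: 12.15
tool_pos: [0.5117, -0.3582, 0.1602]
orientation: [-0.413, -3.113, -0.002]
force: [-0.7, 0.2, -0.7]
opening: 0.0465
gripper_force: 0.0
((60.72307586669922, 37.515380859375), (17.240827560424805, 8.930500030517578), 60.2551155090332) 30.0
[[0.5312, -0.307, 0.045], [0.5434, -0.3286, 0.045], [0.5023, -0.3508, 0.045], [0.4901, -0.3292, 0.045]] [ 0.51675849 -0.32890559  0.045     ]
[0.02481428 0.04673415 0.02472463]
tcp [ 0.5117 -0.3582  0.1602] delta tool cm [-0.41  0.13  0.02]
[[-0.965  0.261 -0.002]
 [ 0.261  0.965  0.001]
 [ 0.002  0.001 -1.   ]]
```

View pics/c5.png

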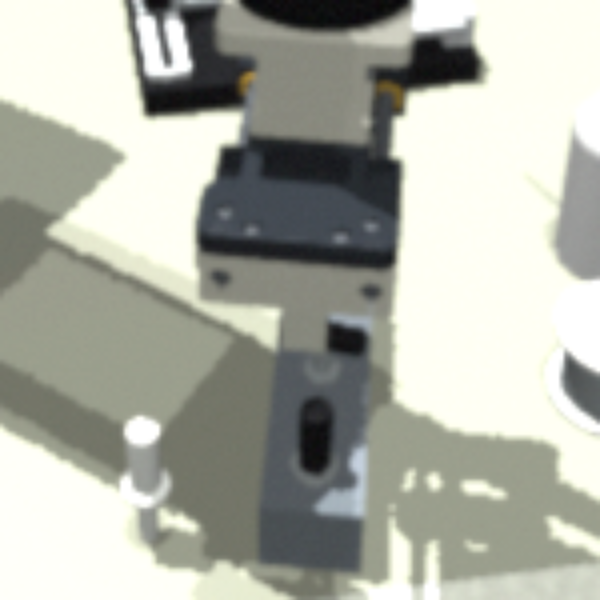

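The picture shows the knob top at (316,410), flange centre (313,468), and the gripper just above and beyond.

Run:
```python
from h import *
s=load("side3")
S=lambda x,y:(190+x/4-.375,200+y/4-.375)
print(onz(s,*S(316,408),.089),onz(s,*S(313.5,467),.048))
p=tool()[0]; print(p, proj(s,p), "crop",(proj(s,p)-[189.6,199.6])*4)
c=load("top0");K=lambda x,y:(325+(x-400)/4-.375,160+y/4-.375)
print(two(ray(c,*K(686,128)),ray(s,*S(316,408))),two(ray(c,*K(674,132)),ray(s,*S(313.5,467))))
```

```text
[ 0.51767175 -0.3596831   0.089     ] [ 0.51717649 -0.3614914   0.048     ]
[ 0.51192198 -0.35782482  0.16048672] [266.2802944 274.4810392] crop [306.7211776  299.52415679]
(array([ 0.51678102, -0.35773833,  0.08655153]), np.float64(0.0025947325516617282)) (array([ 0.5166311 , -0.36179367,  0.04839715]), np.float64(0.0009560635113249135))
```

```bash
python3 -m pendant '[[[0.5,-0.5,0,1.5,0],[0.5,0,0,3,0],[0.5,0,0,3,0],[0.5,0,0,2,0],[0.5,0,0,1,0],[0.5,0,0,0,0]]]'
python3 -m pendant '[[[0,0,0,0,0],[0,0,0,0,0],[0,0,0,0,0],[0,0,0,0,0],[0,0,0,0,0],[0,0,0,0,0],[0,0,0,0,0],[0,0,0,0,0]]]' 40
```

```text
t: 12.8
tool_pos: [0.5162, -0.3578, 0.0539]
orientation: [-0.404, -3.112, -0.003]
force: [-1.2, 0.5, -0.6]
opening: 0.0468
gripper_force: 0.0
t: 13.6
tool_pos: [0.5177, -0.3597, 0.0575]
orientation: [0.408, 3.114, -0.001]
force: [-0.9, 1.3, 6.3]
opening: 0.0153
gripper_force: 40.0
```

```bash
python3 -m pendant '[[[0,0,0,-1,0],[0,0,0,-2,0],[0,0,0,-3,0],[0,0,0,-3,0],[0,0,0,-2,0],[0,0,0,0,0],[0,0,0,0,0]]]' 50
python3 -c "
from h import *
print(robot.read_state()['force']);to([.509,.145,.165])"
```

```text
t: 14.3
tool_pos: [0.5172, -0.3592, 0.1664]
orientation: [-0.408, -3.115, -0.0]
force: [0.4, 0.1, -1.9]
opening: 0.0152
gripper_force: 50.0
[ 0.41803962  0.12369785 -1.85455718]
tcp [ 0.5172 -0.3592  0.1664] delta tool cm [13.77 48.51  0.14]
```

```bash
python3 -m pendant '[[[0,1.25,4.4,0,0],[0,1.25,4.4,0,0],[0,1.25,4.4,0,0],[0,1.25,4.4,0,0],[0,1.25,4.4,0,0],[0,1.25,4.4,0,0],[0,1.25,4.4,0,0],[0,1.25,4.4,0,0]]]'
python3 -m pendant '[[[0,1.25,4.4,0,0],[0,1.25,4.4,0,0],[0,1.25,4.4,0,0],[0,0,0,2.5,0],[0,0,0,1.5,0],[0,0,0,0,0],[0,0,0,0,0]]]'
python3 - <<'E'
from h import *
to([.509,.145,.165])
s=shot("side","side4");t=shot("top","top4")
u,v=proj(s,[.509,.145,.06]).astype(int);print(u,v)
o=np.zeros((600,800,3),np.uint8)
o[:,:400]=cv2.resize(cv2.convertScaleAbs(s['img'][v-40:v+20,u-20:u+20],alpha=1.5),(400,600),interpolation=cv2.INTER_CUBIC)
u2,v2=proj(t,[.509,.145,.06]).astype(int);print(u2,v2)
o[:400,400:]=cv2.resize(cv2.convertScaleAbs(t['img'][v2-50:v2+50,u2-50:u2+50],alpha=1.5),(400,400))
cv2.imwrite('pics/c6.png',o)
E
```

```text
t: 15.1
tool_pos: [0.5094, 0.0084, 0.1643]
orientation: [-0.408, -3.111, 0.0]
force: [0.8, -0.4, 0.3]
opening: 0.0153
gripper_force: 50.0
t: 15.8
tool_pos: [0.5081, 0.1427, 0.1254]
orientation: [-0.409, -3.112, 0.002]
force: [0.7, -0.2, -0.4]
opening: 0.015
gripper_force: 50.0
tcp [0.5081 0.1427 0.1254] delta tool cm [-0.02  0.24 -3.96]
236 177
207 194
```

View pics/c6.png

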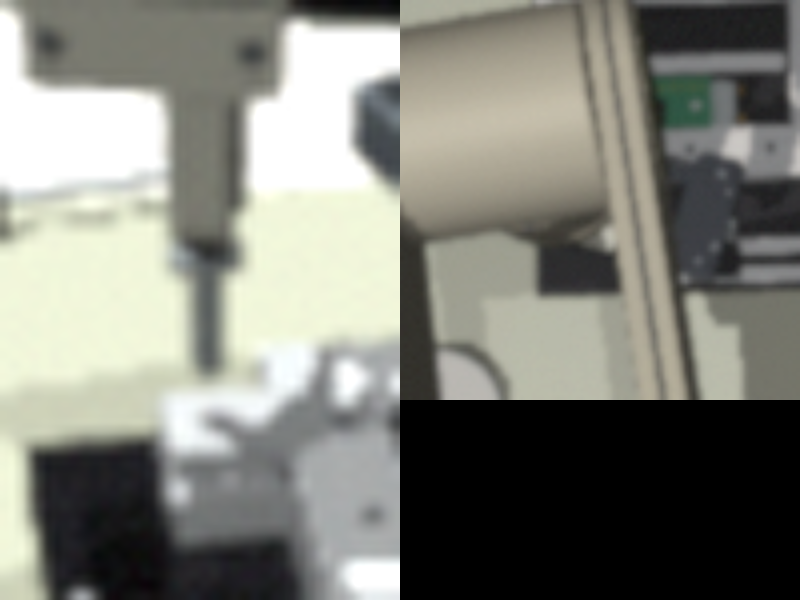

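Side crop: the pin is vertical with flange at (205,257) and tip (207,368). The tongue's lit face spans about (160–265, 395–460). The top view is occluded by the arm. Checking numerically.

Run:
```python
from h import *
t=load("top0");s=load("side0");s4=load("side4")
J=lambda x,y:(180+x/4-.375,125+y/4-.375)
S=lambda x,y:(210+x/5-.4,120+y/5-.4)
print("hole tri",two(ray(t,*J(112,285)),ray(s,*S(140,321))))
print("boss ctr top",onz(t,*J(112,284.5),.038))
p=tool()[0];tip=p+[0,0,-(.068-.0188)]
C=lambda x,y:(216+x/10-.45,137+y/10-.45)
I=lambda P:((proj(s4,P)-[215.55,136.55])*10).round(0)
print("pred tip",tip,I(tip),"tip at seen", two(ray(s4,*C(207,370)),(p,np.array([0,0,-1.]))))
# side-view shaft plane: x of the pin at tool y
o,d=ray(s4,*C(207,369));print("x at y",(o+d*(p[1]-o[1])/d[1]))
y=np.radians(1.65);M=np.array([[np.cos(y),-np.sin(y)],[np.sin(y),np.cos(y)]])
for h in ([.5076,.1456],[.5095,.1437]):
    h=np.array(h); a=.035
    for q in ([0,0],[-18,-18],[18,-18],[-18,18],[18,18]):
        w=M@(np.array(q)/1000)+h; print(q,I([*w,.048+(.167-q[0]/1000)*a]))
    print()
g=s4["img"][137:197,216:256].max(2)
for v in range(37,50): print(v,g[v,12:34])
```

```text
hole tri (array([0.5099431 , 0.14575114, 0.0354688 ]), np.float64(0.004262273019943836))
boss ctr top [0.50795153 0.14557334 0.038     ]
pred tip [0.50948161 0.14281915 0.07798841] [210. 361.] tip at seen (array([0.50899365, 0.14286293, 0.07474557]), np.float64(0.000979841887917273))
x at y [0.5085066  0.14281915 0.07515193]
[0, 0] [205. 424.]
[-18, -18] [154. 458.]
[18, -18] [271. 451.]
[-18, 18] [140. 398.]
[18, 18] [254. 391.]

[0, 0] [212. 427.]
[-18, -18] [161. 461.]
[18, -18] [278. 454.]
[-18, 18] [147. 400.]
[18, 18] [261. 394.]

37 [150 146 141 141 141 142 138 124 101 106 128 140 139 130 139 168 169 168
 153 116  95 138]
38 [140 140 139 139 140 142 145 140 133 137 146 149 147 142 146 163 167 164
 139  95  93 133]
39 [139 140 140 140 149 157 159 158 157 158 161 162 161 160 159 162 151 131
 113  88  92 130]
40 [140 139 140 141 152 166 168 166 160 156 158 163 166 167 166 149 118  93
  87  86  88 108]
41 [140 139 139 137 149 167 168 157 134 121 125 140 155 162 150 117  91  85
  85  86  82  78]
42 [135 136 135 129 142 167 168 158 129  99  89 102 120 126 113  90  85  84
  84  84  84  77]
43 [101  98  96  96 126 161 168 165 154 140 118  91  88  88  87  84  84  84
  84  87  94 102]
44 [ 46  43  40  66 112 148 159 155 153 150 138 106  84  81  81  81  82  85
  93 102 108 115]
45 [ 24  25  27  54  88 115 121 114 115 113 110  97  80  76  77  77  80  91
 106 112 114 115]
46 [ 24  26  25  39  80  96  85  80  79  80  81  80  77  77  76  72  73  96
 112 114 114 115]
47 [ 22  22  25  37  79 101  89  81  77  79  90  91  80  81  81  76  67  92
 113 113 113 115]
48 [ 25  24  22  35  86 125 122  90  83  84  92  92  83  86  84  82  77  96
 117 114 114 115]
49 [ 20  19  20  33  83 129 128  91  84  83  83  83  81  81  80  80  79  90
 108 114 114 114]
```

Run:
```python
from h import *
s4=load("side4");s0=load("side0")
C=lambda x,y:(216+x/10-.45,137+y/10-.45)
S=lambda x,y:(210+x/5-.4,120+y/5-.4)
for z in(.053,.055): print("lid hole",onz(s4,*C(218,421),z),onz(s4,*C(221,421),z))
for z in(.0737,.0757): print("tip",onz(s4,*C(207,368),z))
fl=onz(s4,*C(205,257),.0747+.042);print("flange mid",fl)
print("base hole side0",onz(s0,*S(140,321),.038))
# base hole/boss refined from the first side picture: dark hole blob
g=s0["img"][180:192,230:248].min(2);print(g)
g=load("top0")["img"][188:204,200:216].min(2);print(g)
```

```text
lid hole [0.5119461  0.14813533 0.053     ] [0.51286848 0.14800432 0.053     ]
lid hole [0.51164392 0.14488132 0.055     ] [0.51256312 0.14475077 0.055     ]
tip [0.50878814 0.14585868 0.0737    ]
tip [0.50848607 0.14249275 0.0757    ]
flange mid [0.50844227 0.13810099 0.1167    ]
base hole side0 [0.51171753 0.14191535 0.038     ]
[[101 101 101  98  98  99 107 114 112 109 117 127 114  72  31  20  20  24]
 [ 46  74 125 155 161 162 164 165 165 166 172 174 157  98  37  21  18  19]
 [ 28  70 145 192 197 196 187 175 174 183 191 194 183 135  53  24  27  39]
 [ 25  58 140 194 199 188 158 131 130 148 176 195 192 155  75  44  57  96]
 [ 23  49 122 180 197 188 152 114 118 138 171 194 194 172 120  99 114 149]
 [ 24  42 104 166 196 194 180 165 165 171 182 192 192 180 165 164 167 163]
 [ 24  36  90 149 178 174 165 163 157 151 150 149 145 143 163 190 189 167]
 [ 24  31  67 108 129 123 115 113 106  98  96  91  85  95 147 190 193 175]
 [ 25  26  45  69  83  83  82  81  79  79  77  77  76  85 135 183 195 187]
 [ 24  26  36  59  76  78  78  78  76  76  75  76  74  81 120 170 193 191]
 [ 23  24  30  55
[... 506 characters left out ...]
 116 123 127 126 115  88  52]
 [ 41  68 101 122 126 118 103  87  84  96 112 124 125 116  88  51]
 [ 40  68 101 122 124 110  83  59  59  77 102 121 125 115  88  51]
 [ 42  67 102 122 124 107  76  56  62  76  99 120 125 115  88  50]
 [ 41  69 101 123 125 112  88  72  78  90 108 123 125 115  88  51]
 [ 41  67 102 123 126 120 110 101 103 111 120 126 125 116  89  52]
 [ 41  69 102 122 127 126 124 121 122 124 126 127 126 119  93  54]
 [ 42  68 101 122 127 127 126 125 125 125 125 126 125 120  98  58]
 [ 40  67  97 117 121 120 116 115 115 114 115 115 114 109  88  53]
 [ 37  55  80  95  98  94  89  88  88  88  89  88  87  82  66  44]
 [ 34  39  49  56  57  56  54  52  53  51  51  52  50  49  43  37]]
```

Run:
```python
from h import *
s4=load("side4")
print(s4["img"][160:177,230:244].min(2))
for z in (.0747,.09,.1): print(z,proj(s4,[.5117,.143,z]),proj(s4,[.5087,.143,z]))
```

```text
[[146 144 126  88  64  60  60  60  65  98 134 145 146 146]
 [146 144 134 106  69  45  37  40  50  81 121 144 145 146]
 [145 145 136 116  93  64  37  36  47  73 115 142 146 146]
 [146 144 130 108  92  72  57  56  64  85 119 142 145 146]
 [145 146 137 121  99  79  62  69  95 121 136 145 145 145]
 [146 145 144 138 119  88  63  72 110 141 145 145 146 146]
 [145 145 146 143 126  89  63  75 112 142 146 146 145 146]
 [145 145 145 145 126  88  63  74 113 142 145 145 145 145]
 [145 146 145 144 129  90  63  74 113 143 146 146 145 146]
 [145 146 146 143 129  92  65  74 112 143 146 146 146 145]
 [146 146 145 144 129  94  64  74 113 142 145 147 147 147]
 [146 146 146 145 129  93  62  73 112 141 145 152 159 157]
 [145 144 145 143 128  93  64  72 105 131 138 147 157 163]
 [135 134 133 133 126  99  70  74 101 123 128 126 139 163]
 [125 124 124 125 122 111  93  96 115 125 124 119 137 163]
 [122 123 125 128 131 128 123 128 136 139 138 134 143 159]
 [125 127 141 152 154 155 153 155 158 158 157 157 156 158]]
0.0747 [237.28617831 173.47233043] [236.31041727 173.54283312]
0.09 [237.17021076 169.13108957] [236.18678338 169.20078089]
0.1 [237.09343019 166.25681199] [236.1049267  166.32595447]
```

The same image shows the pin axis at x 0.5087 and the hole at 0.5117, so I correct +3 mm in x. y agrees. Descending with a force check.

```bash
python3 -m pendant '[[[0,-0.3,0.1,0,0],[0,0,0,0.8,0],[0,0,0,0.6,0],[0,0,0,0.4,0],[0,0,0,0.2,0],[0,0,0,0.2,0],[0,0,0,0,0],[0,0,0,0,0]]]'
python3 -c "
from h import *
s=robot.read_state();print(s['force'],s['tool_pos'],s['wrist_torque'])"
```

```text
t: 16.7
tool_pos: [0.5122, 0.144, 0.1047]
orientation: [0.408, 3.115, 0.0]
force: [-0.0, -0.1, -0.4]
opening: 0.0152
gripper_force: 50.0
[-0.00926482 -0.06730661 -0.42135727] [0.51219575 0.14402256 0.10474514] [-0.0314623  -0.03592456 -0.0451712 ]
```

```bash
python3 -m pendant '[[[0,0,0,0.2,0],[0,0,0,0.2,0],[0,0,0,0.2,0],[0,0,0,0,0]]]'
python3 -m pendant '[[[0,0,0,0.2,0],[0,0,0,0.2,0],[0,0,0,0.2,0],[0,0,0,0,0]]]'
```

```text
t: 17.1
tool_pos: [0.5119, 0.1439, 0.0982]
orientation: [-0.408, -3.114, 0.0]
force: [-0.3, -0.1, -0.7]
opening: 0.0154
gripper_force: 50.0
t: 17.5
tool_pos: [0.5119, 0.1439, 0.0922]
orientation: [-0.408, -3.114, 0.0]
force: [-0.0, 0.6, -0.9]
opening: 0.015
gripper_force: 50.0
```

```bash
python3 -m pendant '[[[0,0,0,0.2,0],[0,0,0,0.2,0],[0,0,0,0.2,0],[0,0,0,0,0]]]'
python3 -m pendant '[[[0,0,0,0.3,0],[0,0,0,0.2,0],[0,0,0,0,0]]]'
```

```text
t: 17.9
tool_pos: [0.5118, 0.1439, 0.0862]
orientation: [-0.408, -3.114, 0.0]
force: [0.1, 0.1, -1.2]
opening: 0.015
gripper_force: 50.0
t: 18.2
tool_pos: [0.5118, 0.1439, 0.0812]
orientation: [-0.408, -3.114, 0.0]
force: [-0.4, -0.3, -0.7]
opening: 0.0151
gripper_force: 50.0
```

Both holes entered freely. Pressing on.

```bash
python3 -m pendant '[[[0,0,0,0.5,0],[0,0,0,0.5,0],[0,0,0,0.4,0],[0,0,0,0,0]]]' 60
python3 -m pendant '[[[0,0,0,0.3,0],[0,0,0,0.3,0],[0,0,0,0,0],[0,0,0,0,0]]]'
```

```text
t: 18.6
tool_pos: [0.5119, 0.1439, 0.067]
orientation: [-0.408, -3.114, 0.0]
force: [-0.5, 0.8, 0.8]
opening: 0.0151
gripper_force: 60.0
t: 19.0
tool_pos: [0.5121, 0.144, 0.0616]
orientation: [0.408, 3.115, 0.0]
force: [-1.6, 0.1, 3.8]
opening: 0.0151
gripper_force: 60.0
```

```bash
python3 -m pendant '[[[0,0,0,0.2,0],[0,0,0,0.1,0],[0,0,0,0,0],[0,0,0,0,0]]]'
python3 -m pendant '[[[0,0,0,0.1,0],[0,0,0,0.1,0],[0,0,0,0,0],[0,0,0,0,0]]]'
```

```text
t: 19.4
tool_pos: [0.5124, 0.1441, 0.0603]
orientation: [0.407, 3.115, 0.0]
force: [-8.1, -0.8, 17.9]
opening: 0.0152
gripper_force: 60.0
t: 19.8
tool_pos: [0.5127, 0.1441, 0.06]
orientation: [0.407, 3.114, 0.0]
force: [-16.5, -3.1, 32.9]
opening: 0.0151
gripper_force: 60.0
```

```bash
python3 -m pendant '[[[0,0.1,0,-0.05,0],[0,0,0,0,0],[0,0,0,0,0],[0,0,0,0,0]]]'
python3 - <<'E'
from h import *
s=shot("side","side5");t=shot("top","top5")
o=np.zeros((560,800,3),np.uint8)
o[:560,:480]=cv2.resize(cv2.convertScaleAbs(s['img'][130:235,210:300],alpha=1.5),(480,560),interpolation=cv2.INTER_CUBIC)
o[:320,480:]=cv2.resize(cv2.convertScaleAbs(t['img'][130:230,180:280],alpha=1.5),(320,320))
cv2.imwrite('pics/c7.png',o)
E
```

```text
t: 20.2
tool_pos: [0.5125, 0.1442, 0.0602]
orientation: [0.407, 3.113, 0.0]
force: [-10.7, -3.5, 25.7]
opening: 0.0152
gripper_force: 60.0
```

View pics/c7.png

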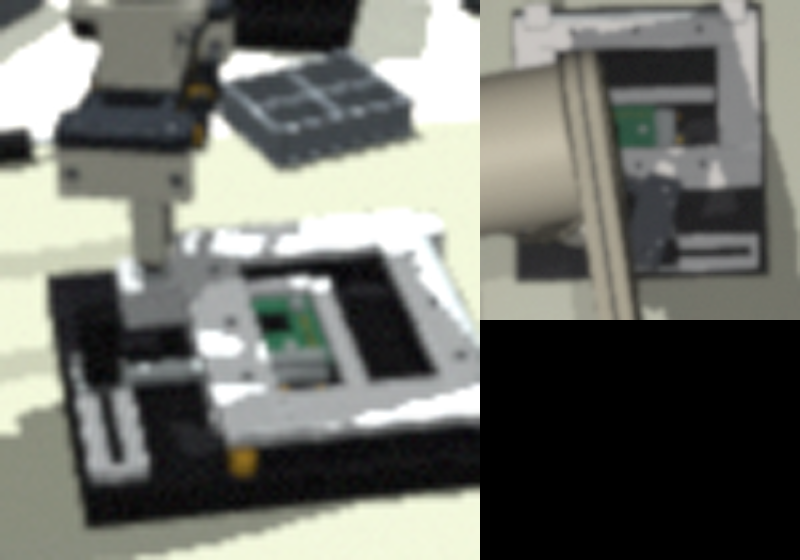

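The lid lies flat, the board and pusher are at the stop, and the pin is pressed on the tongue at (160,260). Handing in.

```bash
python3 -c "
from plant import robot
print(robot.close_job())"
```

```text
the job is handed in; nothing more can be done
None
```

I handed the job in at about 20 s: the board is home against the stop, the lid is shut, and the thick pin is through both holes, still held down with about 26 N. No verdict came back from the hand-in.

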